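# Run a fingertip along the sample tray's lids to shut them

## Task

Shut the four orange lids that stand ajar on the curved sample tray by running the fingertips lightly along them: come down to the blue pad, follow the middle of the curved row in one pass, staying low over every lid and gap, and run out over the black pad, so that all four lids lie flat. Do not press hard, do not lift any lid, leave the jar, bottle and pot where they stand, and finish with the hand clear.

Things in the scene. Friction and masses are not known exactly. Their poses are not given: they have to be found in the camera images.
- tray: Pale cream curved sample tray fixed to the black bench, 270 x 62 mm, body 46 mm high, rigid. Origin under its middle at bench height, z up. On top, along an arc of radius 250 mm (centre at tray x = -238 mm, y = 0): a blue pad at the +y end, four orange lids, a black pad at the -y end. Shut lids' tops are 55 mm above the bench, pads' tops 51 mm. Tips run 0 to 1.5 mm above 55 mm shut the lids
- start_pad (a point): centre of the top of the blue pad (28 mm along the row, 36 mm across, rigid), 51 mm above the bench; the row begins here. It lies 48 mm before the middle of lid 1, and lid 1 begins 12 mm past the pad
- end_pad (a point): centre of the top of the black pad (28 x 36 mm, rigid), 51 mm above the bench, 48 mm past the middle of lid 4; the row ends here
- lid1_mid (a point): point on the tray where the middle of the top of lid 1 (counted from the blue pad) is once shut, 55 mm above the bench; does not move with the lid. Neighbouring lid middles are 56 mm apart along the arc
- lid1 (a joint): opening angle of orange lid 1 (44 mm along the row, 36 mm across, 4 mm thick, thinning to 2 mm at a ramp over the 12 mm beside the hinge), rad: 0 is shut and flush, 0.22 to 0.32 ajar at the start (free edge 10 to 14 mm up), sinks to a stop at -0.10 if pressed on. Hinged across the row at its edge nearest the blue pad, free edge towards the black pad. Friction hinge: stays as left; 1 N at its middle shuts it
- lid2_mid (a point): point on the tray where the middle of the top of lid 2 (counted from the blue pad) is once shut, 55 mm above the bench; does not move with the lid. Neighbouring lid middles are 56 mm apart along the arc
- lid2 (a joint): as lid1, for orange lid 2: 0.22 to 0.32 at the start, 0 shut
- lid3_mid (a point): point on the tray where the middle of the top of lid 3 (counted from the blue pad) is once shut, 55 mm above the bench; does not move with the lid. Neighbouring lid middles are 56 mm apart along the arc
- lid3 (a joint): as lid1, for orange lid 3: 0.22 to 0.32 at the start, 0 shut
- lid4_mid (a point): point on the tray where the middle of the top of lid 4 (counted from the blue pad) is once shut, 55 mm above the bench; does not move with the lid. Neighbouring lid middles are 56 mm apart along the arc
- lid4 (a joint): as lid1, for orange lid 4: 0.22 to 0.32 at the start, 0 shut
- gap1 (a point): point midway in the 12 mm gap between lids 1 and 2, at the height of the shut lids' tops (55 mm above the bench); nothing solid stands there above 46 mm
- gap2 (a point): point midway in the 12 mm gap between lids 2 and 3, at the height of the shut lids' tops (55 mm above the bench); nothing solid stands there above 46 mm
- gap3 (a point): point midway in the 12 mm gap between lids 3 and 4, at the height of the shut lids' tops (55 mm above the bench); nothing solid stands there above 46 mm
- amber_jar: loose upright amber glass jar, black cap, 44 mm across, 62 mm high, on the inner (concave) side of the tray; origin centre of its underside
- blue_cap_bottle: loose upright clear bottle, blue cap, 52 mm across, 100 mm high, on the outer side of the tray; origin centre of its underside
- weighing_pot: loose white pot with metal cover, 44 mm across, 41 mm high, on the outer side of the tray; origin centre of its underside
There are look-alikes about, which are no part of the job. What is meant by the amber_jar is not purple, and is the smaller of those in its own colour. Several things have the shape of the weighing_pot; the one meant has the colours described above.

How it is judged:
By the outcome, as a careful person would: the job done as asked, in the order asked, and still so for the second after the job is handed in, with the robot touching nothing.
It also fails if it takes over 40 s, if anything falls off the work surface, if the arm or the gripper's body presses on something with over 40 N, if the wrist force passes 120 N, or if a joint passes its speed limit or range.

## Robot

A 6-joint arm with a two-finger parallel gripper is mounted at the origin on the work surface. World frame = base frame: x ahead of the robot, y to its left, z up, the work surface at z = 0. Lengths are in m, angles in rad, forces in N, time in s.
With the tool pointing down it reaches from about 0.35 to 0.975 m from the base axis. Payload 7.1 kg.
Tool frame: the origin (TCP) lies between the finger pads; the fingertips stand finger_overhang ahead of it and the grasp point (between the pads) lies 8 mm behind it (finger_overhang is the distance from the TCP to the fingertips, in m); z points along the fingers, y is the line along which they close (so a half turn about z gives the same grasp; the last joint's range is limited). The gripper opens to 88 mm and grips with 3 to 60 N. Pads are 20 mm wide; open, the fingers measure 115 mm over their backs; the gripper's body (75 mm by 178 mm) begins 61 mm behind the grasp point.
Start: joints at [1.278, 0.423, 1.63, -0, 1.089, -0.019], TCP at [0.169, 0.602, 0.234] pointing down, gripper open.
Joint ranges: [-3, 3], [-0.9, 2.11], [0.09, 2.58], [-1.31, 4.45], [0.11, 2.69], [-2.54, 2.54]. Speed limits (rad/s): [2.39, 2.39, 3.01, 3.14, 3.14, 3.14].

## Interface

Orientations are given as a unit quaternion [w, x, y, z].
In Python, from plant import * gives the robot as it stands.
- The arm moves only by the tool send_rows, never from a script. Its argument "deltas" is text: rows parted by semicolons, each of 7 numbers parted by spaces: the shift along the tool's x, y, z in mm, then the turn, a rotation vector about the tool's x, y, z in degrees, then the closure in counts, from 0 (fully open) to 255 (shut). In form: tx ty tz ax ay az hand; .... A call has 1 to 12 rows; each row is the pose to reach, as a shift and turn from the pose commanded when the call began, along the tool's axes at that moment; what a row does not reach only later rows make up. A row lasts 1/8 s, in which the tool goes at most 62.5 mm and 10.7 degrees, less where a joint would pass 70% of its speed; a pose out of reach is approached as far as the arm can. A call with a gripper value outside its range is refused whole. The fingers move at their own pace and stop on an object; "newtons" is the grip in N (left out, the last holds). Time passes only in rows, so rows that repeat a pose let the fingers close. It gives the time, the measured TCP pose, the force, the opening and the grip force at its end, in the units of the state.
- sense(): the state, without advancing time (a new reading comes with each control period).
- capture(name): name is "side" or "top"; returns (picture, depth): 400x640x3 uint8, blue, green, red; 400x640 float32, m along the optical axis (not along the pixel's ray), 0 where there is no reading.
- get_calibration(name): a dict with "camera_matrix" (3x3 intrinsics, pixels), "T" (4x4, takes a point from camera to world coordinates). Camera axes: x right, y down, z forward; pixel columns grow to the right and rows downward; lengths in m; the calibration is good to about 2 mm. A picture is of the moment at which its call begins. get_calibration takes no time and is no camera call.
- finish_job(): hands the job in; it is judged then, once.
The state is a dict: "t": time; "qpos": joint angles; "qd": joint speeds; "joint_torque": joint torques, N m; "ee_pos": TCP position; "tool_rot": TCP orientation; "ft_force": force on the tool from outside, world axes, zero at the start; "ft_torque": the same for the moment, N m; "finger_gap": opening from 0.0 (shut) to 1.0 (fully open); "grip_force": force on a finger pad.
Only numpy, scipy, OpenCV 4.12 (cv2) and the standard library are available. Lean on these libraries where they do the work, as an engineer would, in place of code of your own. Each camera call takes 0.05 s, during which the arm holds its last target. There are 200 camera calls.

## Working session

There is one attempt and no reset: what is moved stays moved. The work goes in short steps, Python scripts to look and compute and a tool call to move; the robot and the scene stay as the last step left them, time stands still between calls to the robot, and variables do not carry over. Pictures are saved under pics/ and viewed, at most 10 in all, crops included, and the job is handed in when it is done.

Besides the shell and the picture viewer there is one more tool, called after "Call:" as name(argument=value, ...) on one line, values as JSON. send_rows: Moves the arm, as the interface text tells. Its arguments: {"type":"object","properties":{"deltas":{"type":"string"},"newtons":{"type":"number"}},"required":["deltas"]}

```bash
mkdir -p pics; ls; cat > h.py <<'E'
import numpy as np, cv2
from plant import *
def world(name,d,u,v):
    c=get_calibration(name);K=np.array(c["camera_matrix"]);T=np.array(c["T"])
    u=np.asarray(u,float);v=np.asarray(v,float)
    p=np.stack([(u-K[0,2])/K[0,0]*d,(v-K[1,2])/K[1,1]*d,d,np.ones_like(d)],-1)
    return (p@T.T)[...,:3]
def cloud(name,d):
    v,u=np.mgrid[:400,:640]; return world(name,d.astype(float),u,v)
E
python3 - <<'E'
from h import *
for n in("top","side"):
    p,d=capture(n);cv2.imwrite(f"pics/{n}0.png",p);np.save(f"pics/{n}0.npy",d)
    c=get_calibration(n);print(np.round(c["T"],3).tolist(),np.round(c["camera_matrix"],1).tolist())
print(sense()); 
import plant; print([x for x in dir(plant) if 'over' in x], globals().get('finger_overhang'))
E
```

```text
pics
[[0.011, -0.987, 0.16, 0.384], [-1.0, -0.01, 0.009, -0.038], [-0.008, -0.16, -0.987, 0.969], [0.0, 0.0, 0.0, 1.0]] [[393.3, 0.0, 321.0], [0.0, 393.3, 201.2], [0.0, 0.0, 1.0]]
[[0.722, -0.519, 0.457, 0.202], [-0.692, -0.542, 0.478, -0.364], [-0.0, -0.661, -0.75, 0.611], [0.0, 0.0, 0.0, 1.0]] [[363.0, 0.0, 317.5], [0.0, 363.0, 198.9], [0.0, 0.0, 1.0]]
{'t': 0.1, 'qpos': array([ 1.27796147e+00,  4.23762793e-01,  1.63058260e+00,  5.69361138e-06,
        1.08860835e+00, -1.89852310e-02]), 'qd': array([-0.00136735, -0.0017208 , -0.00126846, -0.00031911,  0.00216096,
       -0.00105583]), 'joint_torque': array([-2.32211937e-05, -5.45617318e+01, -2.74324715e+01,  6.44428516e-02,
        1.89601060e-02, -5.61217121e-05]), 'ee_pos': array([0.16885243, 0.6012653 , 0.23299261]), 'tool_rot': array([-1.08165196e-04,  1.36498637e-01,  9.90640025e-01, -6.71898881e-04]), 'ft_force': array([-0.09640858, -0.43132091, -0.25849566]), 'ft_torque': array([-0.00735976,  0.0012968 , -0.04901202]), 'grip_force': 0.0, 'finger_gap': 1.000422874939255}
['finger_overhang'] 0.011
```

View pics/top0.png

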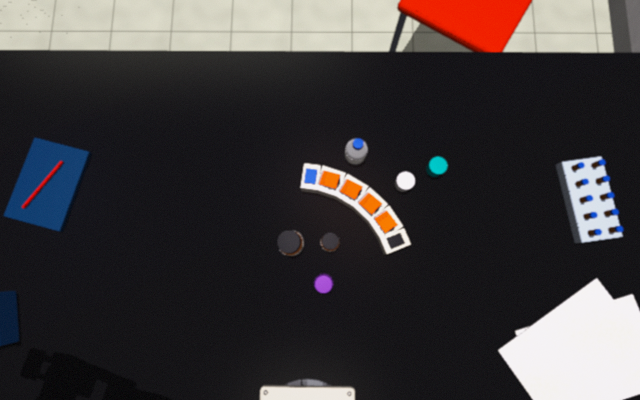

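View pics/side0.png

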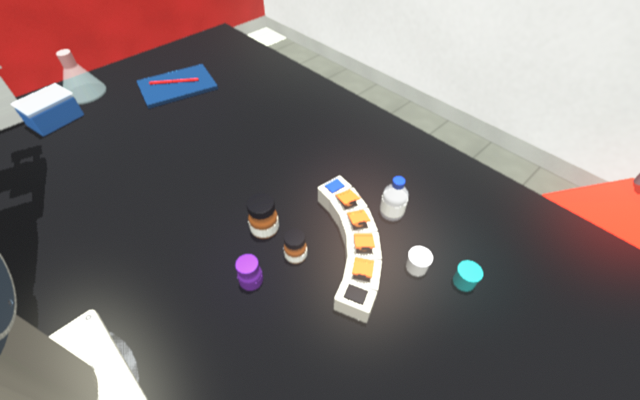

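Top view: tray from blue pad (311,176) to black pad (397,241), with the lids between. Amber candidates are the large jar (290,243) and the small jar (330,242); the purple jar at (323,284) is ruled out. The small one is the jar meant. Pot candidates are white (405,181) and teal (438,166), so the white one. Bottle at (356,152). Next I fit the tray pose from both cameras.

```bash
cat > fit.py <<'E'
from h import *
from scipy.optimize import least_squares
A=lambda s:np.array([-.238+.25*np.cos(s/.25),-.25*np.sin(s/.25)])   # s from the row middle (m), + towards black pad
S=[-.132,-.084,-.028,.028,.084,.132]
def w(p,q): c,s=np.cos(p[2]),np.sin(p[2]); return p[:2]+np.array([c*q[0]-s*q[1],s*q[0]+c*q[1]])
def cents(n,p,d):
    P=cloud(n,d); hsv=cv2.cvtColor(p,cv2.COLOR_BGR2HSV).astype(int); H,Sa,V=hsv[...,0],hsv[...,1],hsv[...,2]
    z=P[...,2]; roi=(z>.035)&(z<.085)&(np.hypot(P[...,0]-.42,P[...,1]+.08)<.2)
    blue=roi&(H>100)&(H<130)&(Sa>120)&(V>60); org=roi&(H>3)&(H<20)&(Sa>180)&(V>150)
    cream=roi&(Sa<70)&(V>120)
    return P,blue,org,cream,roi,V
if __name__=="__main__":
    for n in("top","side"):
        p=cv2.imread(f"pics/{n}0.png");d=np.load(f"pics/{n}0.npy")
        P,b,o,c,roi,V=cents(n,p,d)
        k,l,st,ce=cv2.connectedComponentsWithStats(b.astype(np.uint8))
        i=1+np.argmax(st[1:,4]); B=P[l==i].mean(0)
        dark=roi&(V<70); k,l,st,ce=cv2.connectedComponentsWithStats(dark.astype(np.uint8),connectivity=4)
        print(n,"blue",np.round(B,4),(b).sum())
        for i in range(1,k):
            if st[i,4]>40: print(" dark",ce[i].round(),st[i,4],np.round(np.median(P[l==i],0),4))
        k,l,st,ce=cv2.connectedComponentsWithStats(o.astype(np.uint8))
        for i in range(1,k):
            if st[i,4]>40: print(" org",ce[i].round(),st[i,4],np.round(np.median(P[l==i],0),4))
    for f,r in(("top",(130,270,280,450)),("side",(160,330,220,490))):
        im=cv2.imread(f"pics/{f}0.png")[r[0]:r[1],r[2]:r[3]]; cv2.imwrite(f"pics/{f}0c.png",cv2.resize(im,None,fx=2.9,fy=2.9,interpolation=cv2.INTER_CUBIC))
E
python3 fit.py
```

```text
top blue [ 0.5918 -0.0035  0.0498] 112
 dark [288. 242.] 447 [0.4352 0.0436 0.0814]
 dark [330. 241.] 222 [ 0.4396 -0.0509  0.0606]
 dark [395. 240.] 122 [ 0.444  -0.2027  0.0498]
 org [329. 179.] 230 [ 0.5845 -0.0488  0.0603]
 org [351. 189.] 233 [ 0.5617 -0.0993  0.0613]
 org [370. 203.] 236 [ 0.5283 -0.1438  0.0613]
 org [386. 222.] 247 [ 0.4849 -0.1797  0.0601]
side blue [ 0.5924 -0.0058  0.0515] 110
 dark [260. 205.] 546 [0.4348 0.0386 0.083 ]
 dark [292. 245.] 54 [ 0.4257 -0.0619  0.0555]
```

View pics/side0c.png

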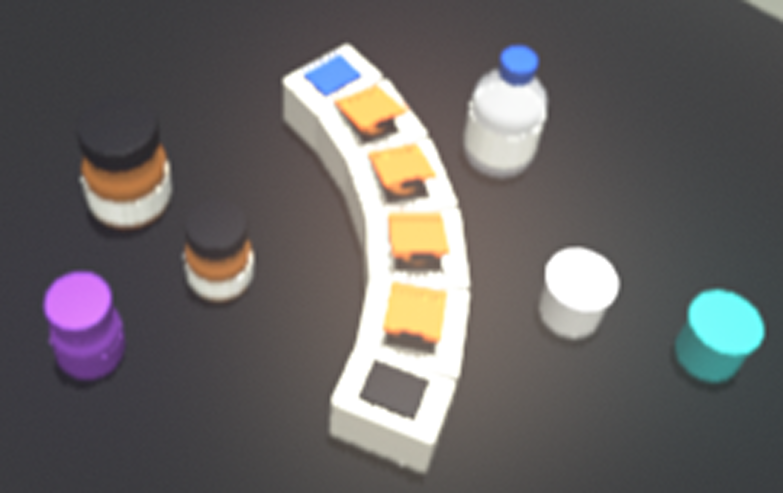

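Side crop: four lids hinged on the blue-pad side with free edges up, small amber jar on the inner side, bottle and white pot outside. These match my choices. Now I fit the tray pose to the six centroids.

```bash
cat > fit2.py <<'E'
from fit import *
def pts(n,p,d):
    P,b,o,c,roi,V=cents(n,p,d); hsv=cv2.cvtColor(p,cv2.COLOR_BGR2HSV).astype(int)
    o=roi&(hsv[...,0]>3)&(hsv[...,0]<22)&(hsv[...,1]>140)&(hsv[...,2]>140)
    out=[]
    def comps(m,a):
        k,l,st,ce=cv2.connectedComponentsWithStats(m.astype(np.uint8),connectivity=4)
        return [P[l==i].mean(0) for i in range(1,k) if st[i,4]>a]
    B=comps(b,40); D=[q for q in comps(roi&(V<110),40) if q[1]<-.15 and abs(q[2]-.05)<.01]
    O=sorted([q for q in comps(o,60) if q[2]>.05 and np.hypot(q[0]-.5,q[1]+.1)<.15 and (q[0]>.47)],key=lambda q:-q[1])
    return B[:1]+O+D[:1]
def fitpose(Q,S=S):
    f=lambda x:np.concatenate([w(x,A(s))-q[:2] for s,q in zip(S,Q)])
    r=least_squares(f,[.52,-.1,.6],loss="soft_l1",f_scale=.002); return r.x,1e3*f(r.x).reshape(-1,2)
if __name__=="__main__":
    for n in("top","side"):
        Q=pts(n,cv2.imread(f"pics/{n}0.png"),np.load(f"pics/{n}0.npy"))
        print(n,len(Q)); print(np.round(Q,4).tolist())
        if len(Q)==6: x,r=fitpose(Q);print(np.round(x,4),np.round(r,1).tolist())
E
python3 fit2.py
```

```text
top 6
[[0.5918, -0.0035, 0.0498], [0.5848, -0.0485, 0.06], [0.5621, -0.0988, 0.0608], [0.5284, -0.1434, 0.0603], [0.4859, -0.1792, 0.0599], [0.443, -0.2028, 0.0499]]
[ 0.5364 -0.1153 -0.6427] [[2.4, 2.2], [-0.6, 0.3], [-0.5, -0.4], [-0.3, -0.6], [-0.5, -0.9], [0.3, -0.1]]
side 1
[[0.5924, -0.0058, 0.0515]]
```

```bash
cat > ov.py <<'E'
from fit2 import *
x=[.5364,-.1153,-.6427]
ims=[]
for f,r in(("top",(150,265,290,420)),("side",(165,330,300,410))):
    c=get_calibration(f);K=np.array(c["camera_matrix"]);Ti=np.linalg.inv(c["T"]);k=5 if f=="top" else 3.6
    p=cv2.imread(f"pics/{f}0.png");d=np.load(f"pics/{f}0.npy")
    im=cv2.resize(p[r[0]:r[1],r[2]:r[3]],None,fx=k,fy=k,interpolation=cv2.INTER_CUBIC)
    def pr(q,z):
        a=w(x,q);h=K@(Ti@np.array([a[0],a[1],z,1]))[:3];return tuple(int(t) for t in ((h[0]/h[2]-r[2]+.5)*k,(h[1]/h[2]-r[0]+.5)*k))
    for s in(-.132,.132):
        t=s/.25; A0=A(s);e=np.array([np.cos(t),-np.sin(t)]);g=np.array([-np.sin(t),-np.cos(t)])
        cv2.polylines(im,[np.array([pr(A0+a*.018*e+b*.014*g,.051) for a,b in((1,1),(1,-1),(-1,-1),(-1,1))])],True,(0,255,0),1)
    for s in S[1:5]:
        t=(s)/.25; A0=A(s);e=np.array([np.cos(t),-np.sin(t)]);g=np.array([-np.sin(t),-np.cos(t)])
        cv2.line(im,pr(A0+.018*e-.022*g,.0535),pr(A0-.018*e-.022*g,.0535),(0,255,0),1)
    ims.append(im)
    P=cloud(f,d)
    if f=="side":
        for u,v in((348,199),(359,218),(364,242),(363,268),(356,294)): print(p[v,u],np.round(P[v,u],4),cv2.cvtColor(p[v:v+1,u:u+1],cv2.COLOR_BGR2HSV))
h=max(i.shape[0] for i in ims);ims=[cv2.copyMakeBorder(i,0,h-i.shape[0],0,0,0) for i in ims]
o=np.hstack(ims);f=min(1,800/o.shape[1],600/h);cv2.imwrite("pics/ov1.png",cv2.resize(o,None,fx=f,fy=f,interpolation=cv2.INTER_AREA))
E
python3 ov.py
```

```text
[119 221 255] [ 0.5777 -0.0591  0.066 ] [[[ 23 136 255]]]
[122 221 255] [ 0.5567 -0.1073  0.067 ] [[[ 22 133 255]]]
[127 223 255] [ 0.5235 -0.1495  0.0644] [[[ 23 128 255]]]
[129 225 255] [ 0.4812 -0.1844  0.0654] [[[ 23 126 255]]]
[110 112 118] [ 0.4422 -0.205   0.0524] [[[  8  17 118]]]
```

View pics/ov1.png

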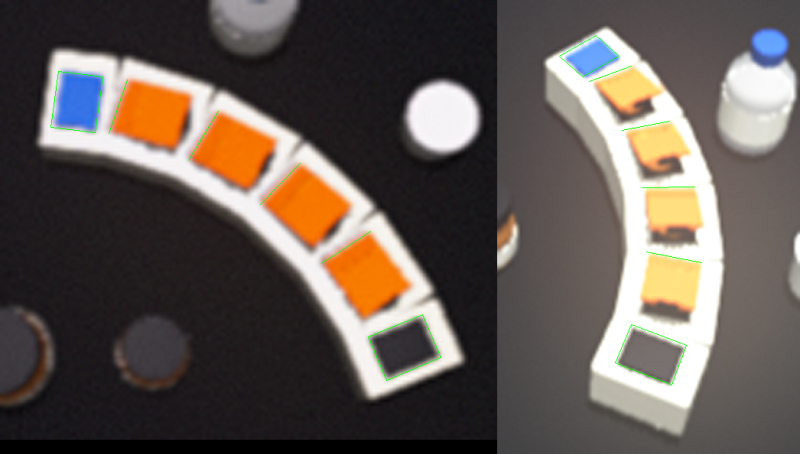

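The overlay matches both views within about 2 mm: green pad outlines lie on the blue and black pads, and hinge lines on the lids' hinge edges. Planner next: tool y (closed fingers) along the row.

```bash
cat > plan.py <<'E'
from fit2 import *
from scipy.spatial.transform import Rotation as R
X=[.5364,-.1153,-.6427]
def pose(s,z):   # TCP target for arc s, tip height z; tool y opposite to travel (yaw mod 180)
    t=s/.25; a=w(X,A(s)); yaw=np.arctan2(-np.cos(t),-np.sin(t))+X[2]+np.pi
    return np.r_[a,z+.011],yaw
def rows(p0,yaw0,targets):
    # p0 commanded TCP, yaw0 commanded angle of tool y, tool straight down: y=(c,s,0), z=(0,0,-1), x=y×z
    y=np.array([np.cos(yaw0),np.sin(yaw0),0]);z=np.array([0,0,-1.]);Rm=np.stack([np.cross(y,z),y,z],1)
    for p,yw in targets: 
        print(np.round(1e3*Rm.T@(p-p0),1),"az",np.round(np.degrees(yaw0-yw),1))
E
python3 - <<'E'
from plan import *
s=sense();M=R.from_quat(np.r_[s["tool_rot"][1:],s["tool_rot"][0]]).as_matrix();y0=np.arctan2(M[1,1],M[0,1])
print(M.round(4).tolist(),np.degrees(y0))
for q in(-.132,0,.132): print(pose(q,.055))
rows(np.array([.169,.602,.234]),y0,[pose(-.132,.12)])
E
```

```text
[[-0.9627, 0.2704, -0.0004], [0.2704, 0.9627, -0.0013], [0.0, -0.0014, -1.0]] 74.30942211384937
(array([ 0.59424295, -0.00126474,  0.066     ]), np.float64(1.4560963267948965))
(array([ 0.54600576, -0.12249231,  0.066     ]), np.float64(0.9280963267948965))
(array([ 0.44326243, -0.20290845,  0.066     ]), np.float64(0.4000963267948965))
[-572.5 -465.8  103. ] az -9.1
```

Call:
send_rows(deltas="-100 -80 0 0 0 -2 255;-200 -160 0 0 0 -4 255;-300 -250 30 0 0 -6 255;-400 -330 60 0 0 -8 255;-500 -410 90 0 0 -9.1 255;-572.5 -465.8 103 0 0 -9.1 255;-572.5 -465.8 103 0 0 -9.1 255;-572.5 -465.8 103 0 0 -9.1 255;-572.5 -465.8 103 0 0 -9.1 255;-572.5 -465.8 103 0 0 -9.1 255;-572.5 -465.8 103 0 0 -9.1 255;-572.5 -465.8 103 0 0 -9.1 255", newtons=10)

```text
t: 1.6
ee_pos: [0.595, -0.0035, 0.13]
tool_rot: [-0.0, 0.058, 0.998, 0.0]
ft_force: [0.1, -0.3, -0.7]
finger_gap: 0.003
grip_force: 0.0
```

Call:
send_rows(deltas="0 0 20 0 0 0 255;0 0 45 0 0 0 255;0 0 45 0 0 0 255;0 0 45 0 0 0 255")

```text
t: 2.1
ee_pos: [0.5944, -0.0014, 0.0862]
tool_rot: [0.0, 0.057, 0.998, -0.0]
ft_force: [-0.6, -0.0, 0.5]
finger_gap: 0.005
grip_force: 0.0
```

```bash
cat > st.py <<'E'
from plan import *
for i in range(3):
    s=sense();M=R.from_quat(np.r_[s["tool_rot"][1:],s["tool_rot"][0]]).as_matrix()
    print(s["t"],s["ee_pos"].round(5),np.degrees(np.arctan2(M[1,1],M[0,1])).round(2),M[:,2].round(4),s["ft_force"].round(2),s["grip_force"],round(s["finger_gap"],4))
    if i<2: capture("top")
E
python3 st.py
python3 - <<'E'
import sys;sys.path.insert(0,'.')
from plan import *
p,d=capture("side");cv2.imwrite("pics/s1.png",cv2.resize(p[120:320,250:450],None,fx=3,fy=3,interpolation=cv2.INTER_CUBIC))
E
```

```text
2.1 [ 0.59443 -0.00141  0.08617] 83.43 [ 3.e-04 -0.e+00 -1.e+00] [-0.56 -0.03  0.55] 0.0 0.0053
2.15 [ 0.59474 -0.00134  0.08656] 83.43 [ 0.0012 -0.     -1.    ] [ 0.08  0.51 -0.89] 0.0 0.0029
2.2 [ 0.59485 -0.00132  0.08675] 83.43 [ 0.0016 -0.     -1.    ] [-0.34  0.21  0.24] 0.0 0.0055
```

View pics/s1.png

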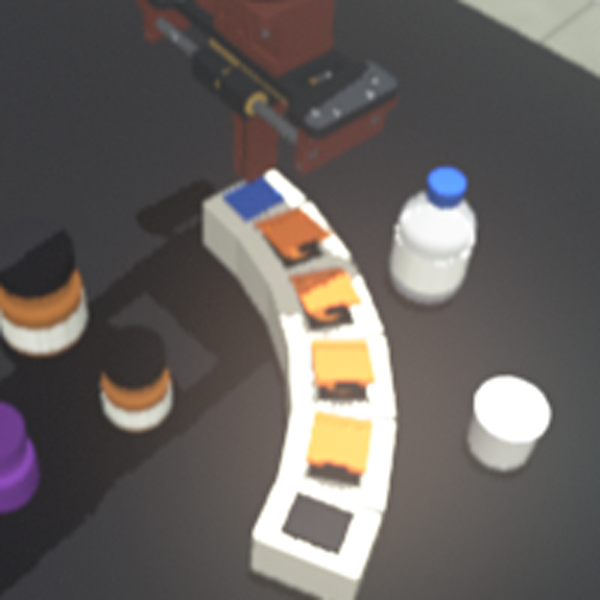

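Crop: closed fingers (255,150) hang above the blue pad (253,198), with everything else unmoved. I'll hold briefly to see the steady height error.

Call:
send_rows(deltas="0 0 20 0 0 0 255;0 0 20 0 0 0 255;0 0 20 0 0 0 255;0 0 20 0 0 0 255")

```text
t: 2.75
ee_pos: [0.5944, -0.0015, 0.0658]
tool_rot: [0.0, 0.057, 0.998, 0.0]
ft_force: [0.5, 0.3, 0.1]
finger_gap: 0.002
grip_force: 0.0
```

```bash
python3 st.py
```

```text
2.75 [ 0.59436 -0.00153  0.0658 ] 83.41 [ 2.e-04 -0.e+00 -1.e+00] [0.51 0.33 0.12] 0.0 0.0021
2.8 [ 0.59439 -0.00154  0.06587] 83.41 [ 4.e-04 -0.e+00 -1.e+00] [ 0.36 -0.03 -0.34] 0.0 0.0068
2.85 [ 0.59439 -0.00155  0.06591] 83.41 [ 4.e-04 -0.e+00 -1.e+00] [-1.06  0.2   0.04] 0.0 0.0031
```

Steady error is only 0.1 mm. Computing the sweep rows.

```bash
cat > sweep.py <<'E'
from plan import *
p0,y0=pose(-.132,.055)
y0=np.radians(83.4)
ss=[0,0]+list(np.linspace(0,264,47)[1:]); zs=[54,53,53,54.3,55.6]+[55.6]*60
for c in range(4):
    T=[pose(-.132+a/1e3,z/1e3) for a,z in list(zip(ss,zs))[12*c:12*c+12]]
    print("call",c); rows(p0,y0,T); p0,y0=T[-1]
E
python3 sweep.py
```

```text
call 0
[0. 0. 1.] az -0.0
[0. 0. 2.] az -0.0
[ 0.1 -5.7  2. ] az 1.3
[  0.3 -11.5   0.7] az 2.6
[  0.6 -17.2  -0.6] az 3.9
[  1.  -22.9  -0.6] az 5.2
[  1.6 -28.6  -0.6] az 6.5
[  2.4 -34.3  -0.6] az 7.9
[  3.2 -40.   -0.6] az 9.2
[  4.2 -45.7  -0.6] az 10.5
[  5.3 -51.3  -0.6] az 11.8
[  6.5 -56.9  -0.6] az 13.1
call 1
[ 0.1 -5.7  0. ] az 1.3
[  0.3 -11.5   0. ] az 2.6
[  0.6 -17.2   0. ] az 3.9
[  1.1 -22.9   0. ] az 5.3
[  1.6 -28.6   0. ] az 6.6
[  2.4 -34.3   0. ] az 7.9
[  3.2 -40.    0. ] az 9.2
[  4.2 -45.7   0. ] az 10.5
[  5.3 -51.3   0. ] az 11.8
[  6.6 -56.9   0. ] az 13.2
[  7.9 -62.5   0. ] az 14.5
[  9.4 -68.    0. ] az 15.8
call 2
[ 0.1 -5.7  0. ] az 1.3
[  0.3 -11.5   0. ] az 2.6
[  0.6 -17.2   0. ] az 3.9
[  1.1 -22.9   0. ] az 5.3
[  1.6 -28.6   0. ] az 6.6
[  2.4 -34.3   0. ] az 7.9
[  3.2 -40.    0. ] az 9.2
[  4.2 -45.7   0. ] az 10.5
[  5.3 -51.3   0. ] az 11.8
[  6.6 -56.9   0. ] az 13.2
[  7.9 -62.5   0. ] az 14.5
[  9.4 -68.    0. ] az 15.8
call 3
[ 0.1 -5.7  0. ] az 1.3
[  0.3 -11.5   0. ] az 2.6
[  0.6 -17.2   0. ] az 3.9
[  1.1 -22.9   0. ] az 5.3
[  1.6 -28.6   0. ] az 6.6
[  2.4 -34.3   0. ] az 7.9
[  3.2 -40.    0. ] az 9.2
[  4.2 -45.7   0. ] az 10.5
[  5.3 -51.3   0. ] az 11.8
[  6.6 -56.9   0. ] az 13.2
[  7.9 -62.5   0. ] az 14.5
[  9.4 -68.    0. ] az 15.8
```

Call:
send_rows(deltas="0 0 1 0 0 0 255;0 0 2 0 0 0 255;0.1 -5.7 2 0 0 1.3 255;0.3 -11.5 0.7 0 0 2.6 255;0.6 -17.2 -0.6 0 0 3.9 255;1 -22.9 -0.6 0 0 5.2 255;1.6 -28.6 -0.6 0 0 6.5 255;2.4 -34.3 -0.6 0 0 7.9 255;3.2 -40 -0.6 0 0 9.2 255;4.2 -45.7 -0.6 0 0 10.5 255;5.3 -51.3 -0.6 0 0 11.8 255;6.5 -56.9 -0.6 0 0 13.1 255")

```text
t: 4.35
ee_pos: [0.581, -0.0577, 0.0662]
tool_rot: [-0.0, 0.172, 0.985, -0.0]
ft_force: [0.4, -0.1, 0.6]
finger_gap: 0.005
grip_force: 0.1
```

```bash
python3 - <<'E'
from plan import *
s=sense();print(s["t"],s["ee_pos"].round(5),s["ft_force"].round(2),pose(-.132+.2640*10/46,.0556))
E
```

```text
4.35 [ 0.58098 -0.05771  0.0662 ] [ 0.37 -0.12  0.55] (array([ 0.58121659, -0.05702885,  0.0666    ]), np.float64(1.226531109403592))
```

Tips at 55.2 mm and on path; I'll raise by 0.3 mm for margin and go on.

Call:
send_rows(deltas="0.1 -5.7 -0.2 0 0 1.3 255;0.3 -11.5 -0.3 0 0 2.6 255;0.6 -17.2 -0.3 0 0 3.9 255;1.1 -22.9 -0.3 0 0 5.3 255;1.6 -28.6 -0.3 0 0 6.6 255;2.4 -34.3 -0.3 0 0 7.9 255;3.2 -40 -0.3 0 0 9.2 255;4.2 -45.7 -0.3 0 0 10.5 255;5.3 -51.3 -0.3 0 0 11.8 255;6.6 -56.9 -0.3 0 0 13.2 255;7.9 -62.5 -0.3 0 0 14.5 255;9.4 -68 -0.3 0 0 15.8 255")

```text
t: 5.85
ee_pos: [0.5491, -0.1185, 0.0665]
tool_rot: [-0.0, 0.305, 0.952, -0.0]
ft_force: [1.0, -0.2, 0.7]
finger_gap: 0.004
grip_force: 0.1
```

```bash
python3 - <<'E'
from plan import *
s=sense();print(s["t"],s["ee_pos"].round(5),s["ft_force"].round(2),pose(-.132+.2640*22/46,.0559))
E
```

```text
5.85 [ 0.54913 -0.11849  0.06652] [ 1.02 -0.23  0.67] (array([ 0.54939253, -0.11785917,  0.0669    ]), np.float64(0.9510528485340268))
```

Tips at 55.5 mm. Continuing.

Call:
send_rows(deltas="0.1 -5.7 0 0 0 1.3 255;0.3 -11.5 0 0 0 2.6 255;0.6 -17.2 0 0 0 3.9 255;1.1 -22.9 0 0 0 5.3 255;1.6 -28.6 0 0 0 6.6 255;2.4 -34.3 0 0 0 7.9 255;3.2 -40 0 0 0 9.2 255;4.2 -45.7 0 0 0 10.5 255;5.3 -51.3 0 0 0 11.8 255;6.6 -56.9 0 0 0 13.2 255;7.9 -62.5 0 0 0 14.5 255;9.4 -68 0 0 0 15.8 255")

```text
t: 7.35
ee_pos: [0.5025, -0.1683, 0.0668]
tool_rot: [0.0, 0.434, 0.901, 0.0]
ft_force: [1.3, 0.2, 1.2]
finger_gap: 0.007
grip_force: 0.9
```

Call:
send_rows(deltas="0.1 -5.7 0 0 0 1.3 255;0.3 -11.5 0 0 0 2.6 255;0.6 -17.2 0 0 0 3.9 255;1.1 -22.9 0 0 0 5.3 255;1.6 -28.6 0 0 0 6.6 255;2.4 -34.3 0 0 0 7.9 255;3.2 -40 0 0 0 9.2 255;4.2 -45.7 0 0 0 10.5 255;5.3 -51.3 0 0 0 11.8 255;6.6 -56.9 0 0 0 13.2 255;7.9 -62.5 0 0 0 14.5 255;9.4 -68 0 0 0 15.8 255")

```text
t: 8.85
ee_pos: [0.443, -0.2034, 0.0666]
tool_rot: [0.0, 0.553, 0.833, 0.0]
ft_force: [0.3, -0.6, -0.1]
finger_gap: -0.0
grip_force: 0.0
```

```bash
python3 st.py | head -1; python3 -c "
from plan import *
print(pose(.132,.0559))"
```

```text
8.85 [ 0.44305 -0.20345  0.06658] 22.82 [ 0. -0. -1.] [ 0.32 -0.58 -0.13] 0.0 -0.0003
(array([ 0.44326243, -0.20290845,  0.0669    ]), np.float64(0.4000963267948965))
```

Swept. Lifting straight up, then drawing the hand away past the tray's end.

Call:
send_rows(deltas="0 0 -10 0 0 0 255;0 0 -40 0 0 0 255;0 0 -90 0 0 0 255;0 0 -140 0 0 0 255;0 -40 -160 0 0 0 255;0 -80 -160 0 0 0 255;0 -120 -160 0 0 0 255;0 -120 -160 0 0 0 255;0 -120 -160 0 0 0 255")

```text
t: 10.07
ee_pos: [0.3336, -0.2502, 0.2272]
tool_rot: [0.001, 0.553, 0.833, 0.0]
ft_force: [0.2, 0.0, 0.4]
finger_gap: 0.004
grip_force: 0.0
```

```bash
python3 st.py | head -1; python3 - <<'E'
from fit2 import *
import numpy as np
X=[.5364,-.1153,-.6427]
o=[]
for n,r in(("top",(140,265,280,420)),("side",(165,330,220,430))):
    p,d=capture(n); o.append(cv2.resize(p[r[0]:r[1],r[2]:r[3]],(400,int(400*(r[1]-r[0])/(r[3]-r[2]))),interpolation=cv2.INTER_CUBIC))
    P=cloud(n,d)
    for s in S:
        z=[]
        for a in(-.015,0,.016):
            q=w(X,A(s+a)); m=np.hypot(P[...,0]-q[0],P[...,1]-q[1])<.005; z.append(round(1e3*float(np.median(P[...,2][m])),1) if m.any() else None)
        print(n,s,z)
h=max(i.shape[0] for i in o)
cv2.imwrite("pics/end.png",np.hstack([cv2.copyMakeBorder(i,0,h-i.shape[0],0,0,0) for i in o]))
E
```

```text
10.075 [ 0.33358 -0.25024  0.22724] 22.88 [ 1.4e-03 -8.0e-04 -1.0e+00] [0.15 0.05 0.39] 0.0 0.0041
top -0.132 [46.3, 48.6, 45.3]
top -0.084 [52.6, 52.4, 53.9]
top -0.028 [54.8, 53.6, 53.7]
top 0.028 [52.9, 54.0, 54.6]
top 0.084 [52.3, 54.4, 55.1]
top 0.132 [46.7, 50.0, 45.3]
side -0.132 [None, None, None]
side -0.084 [None, None, None]
side -0.028 [None, None, None]
side 0.028 [None, None, None]
side 0.084 [None, None, None]
side 0.132 [None, None, None]
```

View pics/end.png

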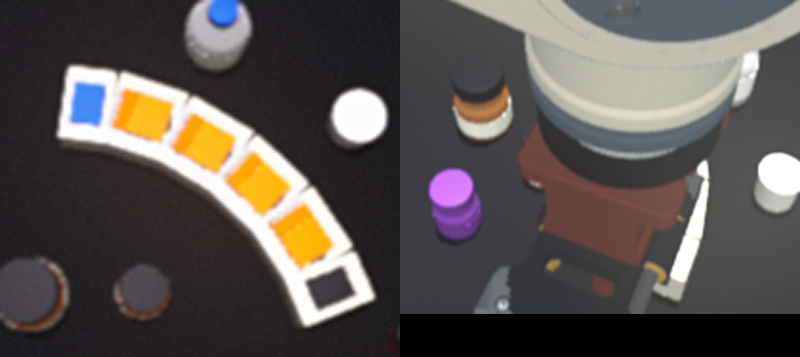

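The top view shows all four lids flat (tops at 52–55 mm, no shadow edges). The jar, bottle and pot stand where they did, and the hand is clear.

```bash
python3 -c "
from plant import *
print(finish_job())"
```

```text
the job is handed in; nothing more can be done
None
```

I shut all four lids in one light, low pass from the blue pad to the black pad. The jar, bottle and pot look undisturbed in the last top view, the hand ended clear, and I handed the job in at about 10 s.

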